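Fit a lamp head in the clear port of a light combiner and clamp it

ROBOT

A 6-joint arm with a two-finger parallel gripper is mounted at the origin on the work surface. World frame = base frame: x ahead of the robot, y to its left, z up, the work surface at z = 0. Lengths are in m, angles in rad, forces in N, time in s.
With the tool pointing down it reaches from about 0.15 to 0.775 m from the base axis. Payload 6.1 kg.
Tool frame: the origin (TCP) lies at the very end of the fingers, on their centre line; the grasp point (between the pads) lies 19 mm behind it (r.grip_point_offset is the z of the grasp point in the tool frame, in m); z points along the fingers, y is the line along which they close (so a half turn about z gives the same grasp; the last joint's range is limited). The gripper opens to 85 mm and grips with 20 to 120 N. Pads are 22 mm wide; open, the fingers measure 114 mm over their backs; the gripper's body (76 mm by 85 mm) begins 54 mm behind the grasp point. The pads swing forward as they close: fully open they stand 13 mm farther back than shut.
Start: joints at [1.295, 0.126, -0.04, 1.405, 0, 1.571], TCP at [0.143, 0.505, 0.231] pointing down, gripper open.
Joint ranges: [-2.72, 2.72], [-0.95, 1.95], [-1.27, 1.35], [-1.78, 2.02], [-1.46, 1.47], [-3.14, 3.14]. Speed limits (rad/s): [2.39, 2.39, 3.01, 3.14, 3.14, 3.14].

INTERFACE

Orientations are given as a 3x3 rotation matrix whose columns are the frame's x, y, z axes.
In Python, from workcell import r gives the robot as it stands. The module is installed in compiled form; this text tells all that it offers.
- The arm moves only by the shell command python3 -m handwheel 'ROWS' [FORCE]. ROWS is JSON, a list that holds one entry, the list of rows, each a list of 7 numbers: the closure in counts, from 0 (fully open) to 255 (shut), then the shift along the tool's x, y, z in m, then the turn, a rotation vector about the tool's x, y, z in rad. In form: [[[grip, x, y, z, wx, wy, wz], ...]]. A call has 1 to 20 rows; each row is the pose to reach, as a shift and turn from the pose commanded when the call began, along the tool's axes at that moment; what a row does not reach only later rows make up. A row lasts 1/8 s, in which the tool goes at most 62.5 mm and 10.7 degrees, less where a joint would pass 70% of its speed; a pose out of reach is approached as far as the arm can. A call with a gripper value outside its range is refused whole. The fingers move at their own pace and stop on an object; FORCE is the grip in N (left out, the last holds). Time passes only in rows, so rows that repeat a pose let the fingers close. It gives the time, the measured TCP pose, the force, the opening and the grip force at its end, in the units of the state.
- r.read_state(): the state, without advancing time (a new reading comes with each control period).
- r.grab_frame(name): name is "scene" or "top" or "wrist"; returns a dict with "image" (420x560x3 uint8, blue, green, red), "K" (3x3 intrinsics, pixels), "extrinsics" (4x4, takes a point from camera to world coordinates). Camera axes: x right, y down, z forward; pixel columns grow to the right and rows downward; lengths in m; the calibration is good to about 2 mm. A picture is of the moment at which its call begins. There is no depth.
- r.finish_job(): hands the job in; it is judged then, once.
The state is a dict: "time": time; "joint_pos": joint angles; "joint_vel": joint speeds; "tau": joint torques, N m; "position": TCP position; "orientation": TCP orientation; "contact_force": force on the tool from outside, world axes, zero at the start; "moment": the same for the moment, N m; "grip_width": finger opening in m; "finger_force": force on a finger pad.
Only numpy, scipy, OpenCV 4.12 (cv2) and the standard library are available. Lean on these libraries where they do the work, as an engineer would, in place of code of your own. Each camera call takes 0.05 s, during which the arm holds its last target. There are 200 camera calls.

TASK

One of the two leaning ports of the lamp combiner still has an old diffuser screwed into its bottom: before you touch the lamp head, feel in a bore with closed fingertips, down to whatever lies at the bottom, to learn which port is clear. Then seat the loose LED lamp head, front first, fully home in the clear port, swing that port's hinged clamp half closed over it, and after that swing its bolt all the way into the slot. Leave the other things on the table where they are.

Things in the scene. Friction and masses are not known exactly. Their poses are not given: they have to be found in the camera images.
- lamp (a point): Centre (41 mm above the front rim, on the axis) of the loose round LED lamp head, 82 mm tall, about 0.26 kg, which starts standing upright on the table, front down. Black barrel 52 mm in diameter up to 46 mm (nose chamfered), finned aluminium heat sink 56 mm in diameter from 46 to 78 mm, connector on top. z points from the front to the heat sink. Fully home, its centre is 41 mm above the seat; until clamped it may lean a few degrees towards the robot.
- combiner_face (a point): Middle of the sloping face between the two ports, in line with both seats (88 mm along y from each, 9 mm below them); axes as at the seats. One port, unknown which, has an old black diffuser screwed in, filling its bore up to seat z = 12; it cannot be pulled out. The other is clear: its bottom is a window at seat z = 0. The face is 112 mm (x) by 350 mm (y).
- seat_1 (a point): Bore of the left (+y) port of the combiner (54.5 mm wide, in a 76 x 76 mm aluminium block). Origin on its axis where the lamp's front rim rests when the bore is clear. z: out of the mouth, 30 deg from vertical, leaning to the robot; x: up, away from the robot; y: sideways. Block top at z = 22; clamp band above it, z = 22 to 40, its fixed half (radii 28 to 33) on the x > 0 side.
- seat_2 (a point): Bore of the right (-y) port of the combiner (54.5 mm wide, in a 76 x 76 mm aluminium block). Origin on its axis where the lamp's front rim rests when the bore is clear. z: out of the mouth, 30 deg from vertical, leaning to the robot; x: up, away from the robot; y: sideways. Block top at z = 22; clamp band above it, z = 22 to 40, its fixed half (radii 28 to 33) on the x > 0 side.
- hinge_1 (a point): Hinge of port 1's clamp half, mid-height of its 18 mm band; axes as seat_1, where it lies at x 0, y 38, z 31. Closed, the half is a half ring (inner radius 27, outer 32 about the bore axis) on the x < 0 side, ending in a flat slotted lug, in this frame x = -10 to -1, y = -69 to -95. Opening swings the lug through x < 0 towards y > 0, away from the bore.
- hinge_2 (a point): Hinge of port 2's clamp half, mid-height of its 18 mm band; axes as seat_2, where it lies at x 0, y 38, z 31. Closed, the half is a half ring (inner radius 27, outer 32 about the bore axis) on the x < 0 side, ending in a flat slotted lug, in this frame x = -10 to -1, y = -69 to -95. Opening swings the lug through x < 0 towards y > 0, away from the bore.
- pivot_1 (a point): Pivot of port 1's swing bolt, axes as seat_1, where it lies at x 7, y -46, z 31. The bolt is a 6 mm stud 54 mm long with an 18 mm knurled nut 20 to 30 mm from the pivot; it turns about z. In the slot (0) it points along -x, at 1.57 along -y.
- pivot_2 (a point): Pivot of port 2's swing bolt, axes as seat_2, where it lies at x 7, y -46, z 31. The bolt is a 6 mm stud 54 mm long with an 18 mm knurled nut 20 to 30 mm from the pivot; it turns about z. In the slot (0) it points along -x, at 1.57 along -y.
- cap_1 (a joint): rad: hinged half of the tube clamp of port 1, turning at hinge_1: 0 = closed over the tube, grows as it opens (stop at 2.3); starts open. It stays where it is left; about 1 N at its end moves it, some 10 N the last bit if the lamp leans and must be pressed upright.
- cap_2 (a joint): rad: hinged half of the tube clamp of port 2, turning at hinge_2: 0 = closed over the tube, grows as it opens (stop at 2.3); starts open. It stays where it is left; about 1 N at its end moves it, some 10 N the last bit if the lamp leans and must be pressed upright.
- bolt_1 (a joint): rad: swing bolt of port 1, turning at pivot_1: 0 = in the slot of the closed hinged half, grows as it swings out (stop at 2.2); starts out. It stays where it is left; under 1 N moves it.
- bolt_2 (a joint): rad: swing bolt of port 2, turning at pivot_2: 0 = in the slot of the closed hinged half, grows as it swings out (stop at 2.2); starts out. It stays where it is left; under 1 N moves it.
- lens_tube_mid (a point): bystander: black lens tube standing upright, 35 mm in diameter, 68 mm tall; point at its centre
- filter_cube_mid (a point): bystander: black filter cube 34 x 34 x 42 mm with a filter ring on top, 50 mm tall in all; point on its axis 25 mm up
- objective_mid (a point): bystander: steel microscope objective standing on a black base, 45 mm in diameter, 61 mm tall; point on its axis 30 mm up
- oil_bottle_mid (a point): bystander: amber dropper bottle, 33 mm in diameter, 101 mm tall; point on its axis 50 mm up
- beaker_mid (a point): bystander: small glass beaker, 52 mm in diameter, 60 mm tall; point on its axis 30 mm up
- slide_box_mid (a point): bystander: white slide box 85 x 30 x 32 mm (long side along its x), lying; point at its centre
- driver_mid (a point): bystander: screwdriver 160 mm long lying along its x; point near its middle
Not all that is in view belongs to the job. What is shaped like the part that bears lamp but green or orange is not meant.

How it is judged:
On the way, in this order (a step that is already met when the one before it is completed fails the run):
1. the bottom of a bore is felt with the fingertips, the lamp head not yet touched (((z of the grasp point in the frame of seat_1 below 0.042 m and distance between the grasp point and seat_1 below 0.048 m and contact force between the fingers and anything else above 1 N and distance of lamp from where it was at the start of the episode below 0.01 m) or (z of the grasp point in the frame of seat_2 below 0.042 m and distance between the grasp point and seat_2 below 0.048 m and contact force between the fingers and anything else above 1 N and distance of lamp from where it was at the start of the episode below 0.01 m))).
2. the lamp head is fully home in the clear port (((z of lamp in the frame of seat_1 between 0.035 and 0.046 m and angle between the z axis of lamp and the z axis of seat_1, either way round below 0.2 rad and x of lamp in the frame of seat_1 between -0.01 and 0.01 m and y of lamp in the frame of seat_1 between -0.01 and 0.01 m) or (z of lamp in the frame of seat_2 between 0.035 and 0.046 m and angle between the z axis of lamp and the z axis of seat_2, either way round below 0.2 rad and x of lamp in the frame of seat_2 between -0.01 and 0.01 m and y of lamp in the frame of seat_2 between -0.01 and 0.01 m))), for 0.2 s.
3. that port's hinged half is closed over the lamp head (((z of lamp in the frame of seat_1 between 0.035 and 0.046 m and angle between the z axis of lamp and the z axis of seat_1, either way round below 0.2 rad and x of lamp in the frame of seat_1 between -0.01 and 0.01 m and y of lamp in the frame of seat_1 between -0.01 and 0.01 m and value of joint cap_1 below 0.12 rad) or (z of lamp in the frame of seat_2 between 0.035 and 0.046 m and angle between the z axis of lamp and the z axis of seat_2, either way round below 0.2 rad and x of lamp in the frame of seat_2 between -0.01 and 0.01 m and y of lamp in the frame of seat_2 between -0.01 and 0.01 m and value of joint cap_2 below 0.12 rad))), for 0.2 s.
4. its swing bolt is in the slot (((z of lamp in the frame of seat_1 between 0.035 and 0.046 m and angle between the z axis of lamp and the z axis of seat_1, either way round below 0.2 rad and x of lamp in the frame of seat_1 between -0.01 and 0.01 m and y of lamp in the frame of seat_1 between -0.01 and 0.01 m and value of joint cap_1 below 0.12 rad and value of joint bolt_1 below 0.15 rad) or (z of lamp in the frame of seat_2 between 0.035 and 0.046 m and angle between the z axis of lamp and the z axis of seat_2, either way round below 0.2 rad and x of lamp in the frame of seat_2 between -0.01 and 0.01 m and y of lamp in the frame of seat_2 between -0.01 and 0.01 m and value of joint cap_2 below 0.12 rad and value of joint bolt_2 below 0.15 rad))), for 0.2 s.
At the end, for the whole second after the job is handed in: The lamp head rests fully home in the clear port (its centre within 5 mm of 41 mm above the seat, within 6 mm sideways, within 5 degrees of the bore axis), at rest; that port's hinged half is closed (within 0.12 rad) and its bolt is in the slot (within 0.15 rad) (((z of lamp in the frame of seat_1 between 0.035 and 0.046 m and angle between the z axis of lamp and the z axis of seat_1, either way round below 0.09 rad and x of lamp in the frame of seat_1 between -0.006 and 0.006 m and y of lamp in the frame of seat_1 between -0.006 and 0.006 m and value of joint cap_1 below 0.12 rad and value of joint bolt_1 below 0.15 rad and linear speed of lamp_head below 0.01 m/s) or (z of lamp in the frame of seat_2 between 0.035 and 0.046 m and angle between the z axis of lamp and the z axis of seat_2, either way round below 0.09 rad and x of lamp in the frame of seat_2 between -0.006 and 0.006 m and y of lamp in the frame of seat_2 between -0.006 and 0.006 m and value of joint cap_2 below 0.12 rad and value of joint bolt_2 below 0.15 rad and linear speed of lamp_head below 0.01 m/s))); the robot touches nothing.
It fails at once if a bystander is moved by more than 30 mm or knocked over (distance of any of lens_tube_mid, filter_cube_mid, objective_mid, oil_bottle_mid, beaker_mid, slide_box_mid, driver_mid from where it was at the start of the episode above 0.03 m or angle between any of lens_tube_mid, filter_cube_mid, objective_mid, oil_bottle_mid, beaker_mid, slide_box_mid's own z axis and vertical above 0.6 rad).
It also fails if it takes over 67 s, if anything falls off the work surface, if the arm or the gripper's body presses on something with over 40 N, if the wrist force passes 120 N, or if a joint passes its speed limit or range.

## Working session

There is one attempt and no reset: what is moved stays moved. The work goes in short steps, Python scripts to look and compute and a shell command to move; the robot and the scene stay as the last step left them, time stands still between calls to the robot, and variables do not carry over. Pictures are saved under pics/ and viewed, at most 10 in all, crops included, and the job is handed in when it is done.

```bash
mkdir -p pics; python3 - <<'E'
from workcell import r
import cv2,numpy as np
for n in ("scene","top"):
    f=r.grab_frame(n); cv2.imwrite(f"pics/{n}0.png",f["image"]); np.savez(f"{n}.npz",K=f["K"],E=f["extrinsics"]); print(f["K"],f["extrinsics"])
s=r.read_state();print(s["time"],s["position"],s["orientation"],s["contact_force"],r.grip_point_offset)
E
```

```text
[[452.65919883   0.         282.12776758]
 [  0.         452.65919883 211.65121445]
 [  0.           0.           1.        ]] [[-0.0398758   0.57100728 -0.81997598  1.45686591]
 [ 0.99894314  0.04155499 -0.01964138 -0.03345989]
 [ 0.02285872 -0.8198926  -0.57206084  0.74576367]
 [ 0.          0.          0.          1.        ]]
[[430.12202881   0.         285.3771623 ]
 [  0.         430.12202881 205.90402473]
 [  0.           0.           1.        ]] [[ 0.02056028 -0.99161721  0.12756401  0.35883857]
 [-0.99947657 -0.01719834  0.02740073 -0.05739584]
 [-0.02497714 -0.12806061 -0.99145178  1.41189809]
 [ 0.          0.          0.          1.        ]]
0.1 [0.14286644 0.5048095  0.23060353] [[-9.62217107e-01  2.72283092e-01 -3.95924483e-04]
 [ 2.72283380e-01  9.62216102e-01 -1.39061664e-03]
 [ 2.32351481e-06 -1.44587878e-03 -9.99998955e-01]] [1.1114766  0.25392817 0.42551361] -0.0187
```

View pics/scene0.png

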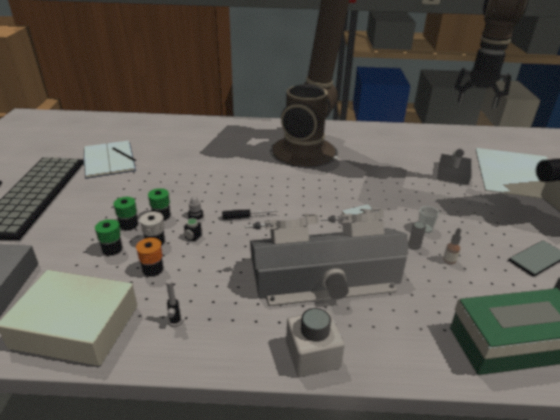

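View pics/top0.png

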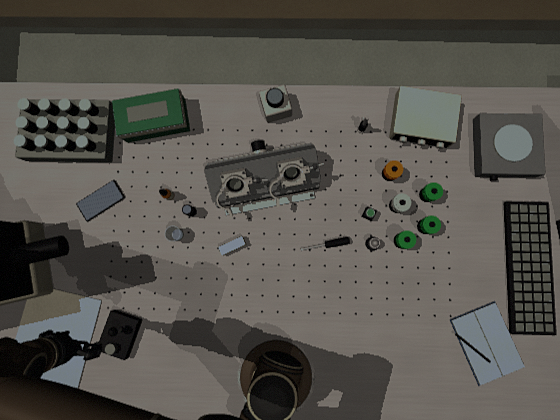

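The scene shows the combiner near the middle (top view ports at about (235,184) and (292,173)). The white or aluminium lamp is at top (402,203) and scene (151,228), among green and orange look-alikes. I'll enlarge the top view for detail.

```bash
python3 - <<'E'
import cv2
a=cv2.imread("pics/top0.png")[132:227,195:350]
cv2.imwrite("pics/c1.png",cv2.convertScaleAbs(cv2.resize(a,None,fx=5,fy=5,interpolation=cv2.INTER_CUBIC),alpha=1.6))
b=cv2.imread("pics/top0.png")[150:260,350:450]
c=cv2.imread("pics/scene0.png")[175:285,85:185]
cv2.imwrite("pics/c2.png",cv2.convertScaleAbs(cv2.resize(cv2.hconcat([b,c]),None,fx=4,fy=4,interpolation=cv2.INTER_CUBIC),alpha=1.6))
E
```

```text
(no output)
```

View pics/c1.png

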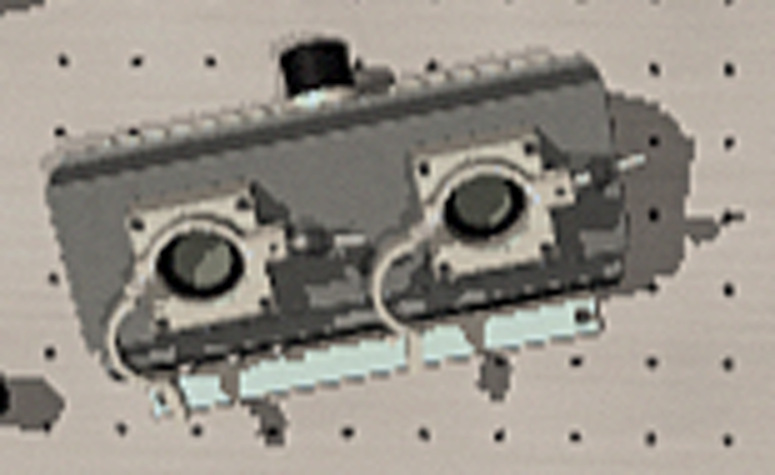

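View pics/c2.png

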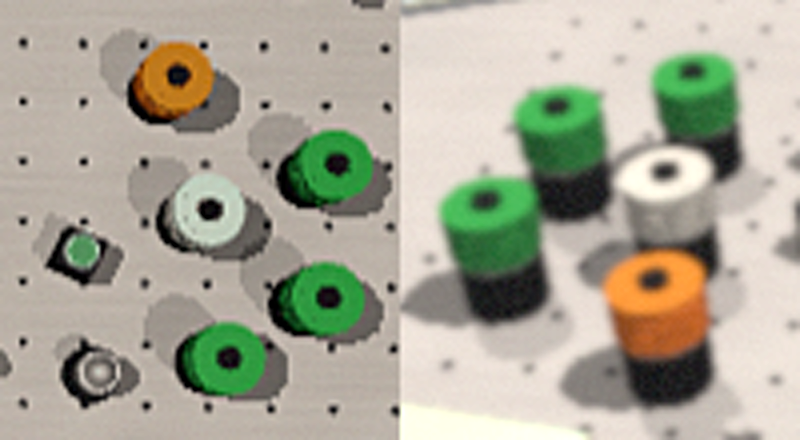

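The crops are clear. The lamp connector is at top (402.4,201.9) and scene (150.9,217.4). Port 1's cap is open to the left of its bore, and port 2's cap is open too; both bolts point right. Next I'll compute positions and the wrist camera offset.

```bash
cat > h.py <<'E'
import numpy as np, cv2
from scipy.optimize import least_squares
from scipy.spatial.transform import Rotation as R
from workcell import r
def cam(n): d=np.load(n+".npz"); return d["K"],d["E"]
def ray(c,p):
    K,E=c; d=E[:3,:3]@np.linalg.solve(K,[*p,1]); return E[:3,3],d/np.linalg.norm(d)
def atz(c,p,z): o,d=ray(c,p); return o+d*(z-o[2])/d[2]
def tri(cs,ps):
    A=np.zeros((3,3));b=np.zeros(3);L=[]
    for c,p in zip(cs,ps):
        o,d=ray(c,p);P=np.eye(3)-np.outer(d,d);A+=P;b+=P@o;L.append((o,P))
    x=np.linalg.solve(A,b);return x,[round(np.linalg.norm(P@(x-o))*1e3,1) for o,P in L]
def proj(c,X):
    K,E=c; q=(np.atleast_2d(X)-E[:3,3])@E[:3,:3]; return (q@K.T)[:,:2]/q[:,2:]
def tilt(psi):  # seat axes, yaw psi
    return R.from_euler('z',psi).as_matrix()@np.array([[np.cos(np.pi/6),0,-.5],[0,1,0],[.5,0,np.cos(np.pi/6)]])
def delta(pt,Rt,p0=None,R0=None):  # rows for going to TCP pose
    s=r.read_state(); p0=s["position"] if p0 is None else p0; R0=s["orientation"] if R0 is None else R0
    R0=np.array(R0);return np.round(R0.T@(np.array(pt)-p0),4),np.round(R.from_matrix(R0.T@Rt).as_rotvec(),4)
E
python3 - <<'E'
from h import *
np.set_printoptions(precision=4,suppress=True)
t,s=cam("top"),cam("scene")
print("lamp",tri([t,s],[(402.4,201.9),(150.9,217.4)]),atz(t,(402.4,201.9),.082),atz(s,(150.9,217.4),.082))
g=lambda x,y:((x+.5)/5-.5+195,(y+.5)/5-.5+132)
c1,c2=atz(t,g(200,260),.12),atz(t,g(485,205),.12);print(c1,c2,np.linalg.norm(c1-c2))
P=[g(132,210),g(253,185),g(272,303),g(413,158),g(535,133),g(553,258)]
Q=[(.038,.038+.088,.022+.009),(.038,-.038+.088,.031),(-.038,-.038+.088,.031),(.038,.038-.088,.031),(.038,-.038-.088,.031),(-.038,-.038-.088,.031)]
f=lambda v:(proj(t,v[:3]+np.array(Q)@tilt(v[3]).T)-P).ravel()
v=least_squares(f,[*((c1+c2)/2),.2]);print(v.x,np.round(v.fun,1))
f=r.grab_frame("wrist");S=r.read_state();E=f["extrinsics"]
T=np.eye(4);T[:3,:3]=S["orientation"];T[:3,3]=S["position"];X=np.linalg.inv(T)@E;print(f["K"],X);np.save("X.npy",X);np.save("Kw.npy",f["K"])
E
```

```text
lamp (array([ 0.5492, -0.3837,  0.0784]), [np.float64(0.5), np.float64(0.5)]) [ 0.5488 -0.3833  0.082 ] [ 0.5542 -0.3813  0.082 ]
[0.5911 0.1351 0.12  ] [ 0.6281 -0.0386  0.12  ] 0.1775814237336196
[0.6279 0.0515 0.0817 0.1906] [-0.6 -0.4 -0.3  0.4  0.7 -0.2  0.   0.2  0.1  0.9  0.1 -0.9]
[[298.2007   0.     278.2948]
 [  0.     298.2007 208.7641]
 [  0.       0.       1.    ]] [[ 0.     -0.9639 -0.2663  0.0687]
 [ 1.     -0.      0.0002 -0.0001]
 [-0.0002 -0.2663  0.9639 -0.1418]
 [ 0.      0.      0.      1.    ]]
```

```bash
python3 - <<'E'
from h import *
A=tilt(.19);Rt=np.c_[-A[:,0],A[:,1],-A[:,2]]
print(delta(np.array([.628,.0515,.082])+.15*A[:,2],Rt))
E
```

```text
(array([-0.5232, -0.3377,  0.0192]), array([-0.1231, -0.5143, -0.4547]))
```

```bash
python3 -m handwheel '[[[255,-0.13,-0.084,0,0,0,0],[255,-0.523,-0.338,0.019,-0.123,-0.514,-0.455],[255,-0.523,-0.338,0.019,-0.123,-0.514,-0.455],[255,-0.523,-0.338,0.019,-0.123,-0.514,-0.455],[255,-0.523,-0.338,0.019,-0.123,-0.514,-0.455],[255,-0.523,-0.338,0.019,-0.123,-0.514,-0.455],[255,-0.523,-0.338,0.019,-0.123,-0.514,-0.455],[255,-0.523,-0.338,0.019,-0.123,-0.514,-0.455],[255,-0.523,-0.338,0.019,-0.123,-0.514,-0.455],[255,-0.523,-0.338,0.019,-0.123,-0.514,-0.455],[255,-0.523,-0.338,0.019,-0.123,-0.514,-0.455],[255,-0.523,-0.338,0.019,-0.123,-0.514,-0.455],[255,-0.523,-0.338,0.019,-0.123,-0.514,-0.455],[255,-0.523,-0.338,0.019,-0.123,-0.514,-0.455]]]' 40
python3 - <<'E'
from h import *
f=r.grab_frame("wrist");np.savez("w1.npz",K=f["K"],E=f["extrinsics"]);cv2.imwrite("pics/w1.png",cv2.convertScaleAbs(cv2.resize(f["image"],(800,600),interpolation=cv2.INTER_CUBIC),alpha=1.4))
s=r.read_state();print(s["time"],s["position"],s["joint_pos"])
E
```

```text
time: 1.9
position: [0.5536, 0.0389, 0.2126]
orientation: [[-0.85, -0.191, 0.491], [-0.165, 0.982, 0.097], [-0.501, 0.001, -0.866]]
contact_force: [0.6, 0.1, -0.2]
grip_width: -0.0002
finger_force: 0.0
1.95 [0.55368672 0.03875001 0.21263721] [ 0.02501958 -0.22493849 -0.54045634  0.7370324   0.08431753 -0.14475533]
```

View pics/w1.png

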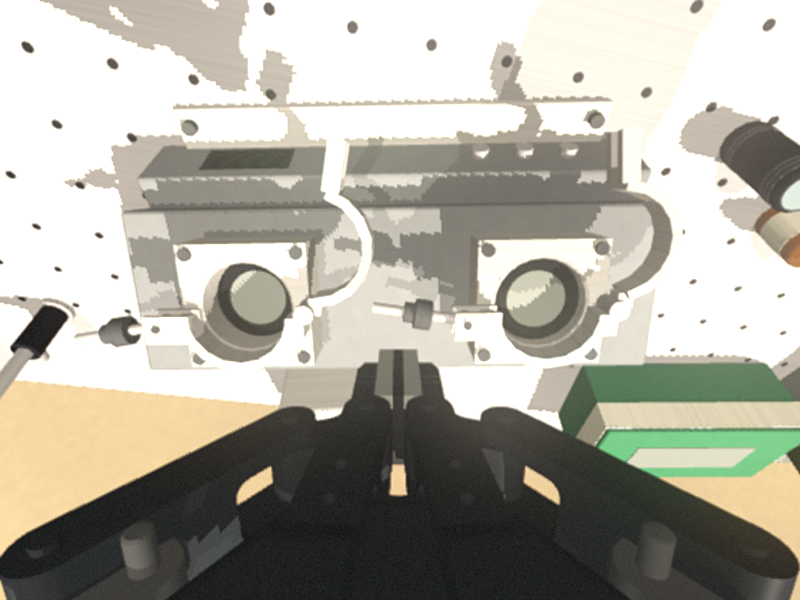

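The view shows port 2's block at left, with screws at (184,253), (296,253), (304,356) and (198,355). Port 1's block is at right, with screws at (488,249), (601,248), (597,353) and (484,354). Both caps are open towards the right and both bolts point left. I'll fit the combiner pose to these.

```bash
python3 - <<'E'
from h import *
np.set_printoptions(precision=4,suppress=True)
t,w=cam("top"),cam("w1")
g=lambda x,y:((x+.5)/5-.5+195,(y+.5)/5-.5+132)
Pt=[g(132,210),g(253,185),g(272,303),g(413,158),g(535,133),g(553,258)]
k=lambda x,y:((x+.5)*.7-.5,(y+.5)*.7-.5)
Pw=[k(*p) for p in [(184,253),(296,253),(304,356),(198,355),(488,249),(601,248),(597,353),(484,354)]]
S=np.array([(.038,.038),(.038,-.038),(-.038,-.038)])
def blk(xy,off): return np.c_[xy[:,0],xy[:,1]+off,np.full(len(xy),.031)]
Qt=np.r_[blk(S,.088),blk(S,-.088)]
W=np.array([(-1,-1),(-1,1),(1,1),(1,-1)])
def res(v):
    A=tilt(v[3]);Qw=np.r_[blk(W*v[4],-.088),blk(W*v[4],.088)]
    return np.r_[((proj(w,v[:3]+Qw@A.T)-Pw)).ravel(),.3*(proj(t,v[:3]+Qt@A.T)-Pt).ravel()]
v=least_squares(res,[.628,.0515,.082,.19,.03],loss='soft_l1');print(v.x);print(np.round(v.fun.reshape(-1,2),1).tolist())
x=v.x;A=tilt(x[3]);np.savez("pose.npz",A=A,f=x[:3])
for n,sy in((1,.088),(2,-.088)):print(n,x[:3]+A@[0,sy,.009])
K=np.c_[-A[:,0],A[:,1],-A[:,2]];s1=x[:3]+A@[0,.088,.009]
print(delta(s1+.06*A[:,2],K))
E
```

```text
[0.621  0.0499 0.0992 0.2069 0.0324]
[[-0.1, -0.0], [-0.2, -1.0], [-0.2, -0.1], [0.9, 1.3], [0.4, 0.2], [0.6, -0.1], [-5.1, 0.0], [-0.1, 0.0], [-0.3, 0.4], [-0.2, 0.5], [0.3, 0.4], [0.0, 0.3], [0.2, 0.3], [0.2, -0.1]]
1 [0.5986 0.1351 0.107 ]
2 [ 0.6347 -0.0372  0.107 ]
(array([-0.0012,  0.0855,  0.0628]), array([-0.0064,  0.0008, -0.013 ]))
```

```bash
python3 -m handwheel '[[[255,0,0.05,0,-0.006,0.001,-0.013],[255,-0.001,0.085,0.02,-0.006,0.001,-0.013],[255,-0.001,0.0855,0.063,-0.006,0.001,-0.013],[255,-0.001,0.0855,0.063,-0.006,0.001,-0.013],[255,-0.001,0.0855,0.063,-0.006,0.001,-0.013]]]'
python3 - <<'E'
from h import *
f=r.grab_frame("wrist");np.savez("w2.npz",K=f["K"],E=f["extrinsics"]);cv2.imwrite("pics/w2.png",cv2.convertScaleAbs(cv2.resize(f["image"],(800,600),interpolation=cv2.INTER_CUBIC),alpha=1.4))
d=np.load("pose.npz");s=r.read_state();print(d["A"].T@(s["position"]-d["f"])-[0,.088,.009],s["contact_force"])
E
```

```text
time: 2.58
position: [0.5696, 0.128, 0.1592]
orientation: [[-0.848, -0.204, 0.489], [-0.177, 0.979, 0.102], [-0.5, -0.0, -0.866]]
contact_force: [-0.2, -0.4, 0.4]
grip_width: -0.0002
finger_force: 0.0
[ 0.00097181 -0.00123534  0.06055148] [0.44393945 0.57932775 0.49907133]
```

View pics/w2.png

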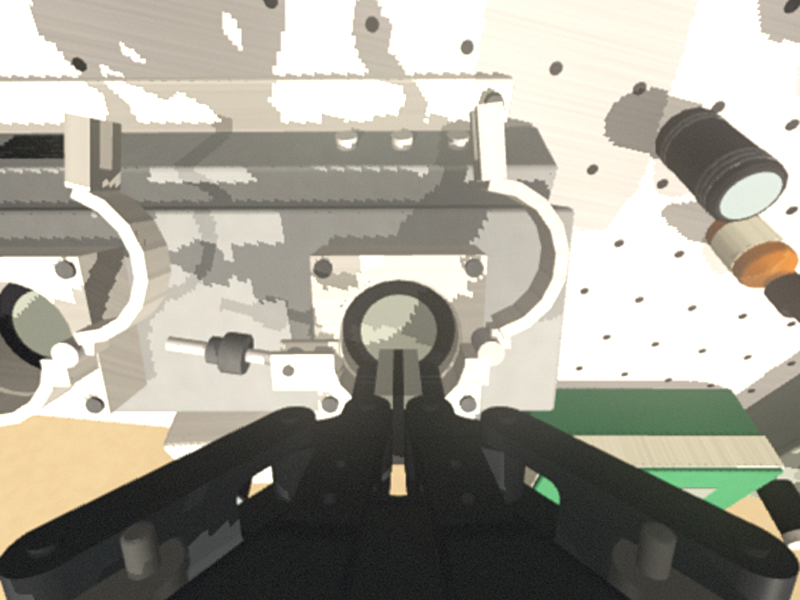

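The fingertips are centred over bore 1, with the mouth centre at about (400,335) and screws at (323,268), (474,267), (469,404) and (330,404). Now I'll descend.

```bash
python3 -m handwheel '[[[255,0,0,0.02,0,0,0],[255,0,0,0.038,0,0,0],[255,0,0,0.042,0,0,0],[255,0,0,0.044,0,0,0],[255,0,0,0.046,0,0,0]]]'
python3 - <<'E'
from h import *
w,w1=cam("w2"),cam("w1");d=np.load("pose.npz")
k=lambda x,y:((x+.5)*.7-.5,(y+.5)*.7-.5)
a=.0324
for i,(u,p) in enumerate(zip([(323,268),(474,267),(469,404),(330,404)],[(-a,-a),(-a,a),(a,a),(a,-a)])):
  q=d["f"]+d["A"]@[p[0],p[1]+.088,.031];print(np.round(proj(w,q)-k(*u),1), end=' ')
s=r.read_state();print(d["A"].T@(s["position"]-d["f"])-[0,.088,.009],s["contact_force"])
E
```

```text
time: 3.25
position: [0.5926, 0.1322, 0.1197]
orientation: [[-0.848, -0.203, 0.49], [-0.176, 0.979, 0.101], [-0.501, -0.0, -0.866]]
contact_force: [-0.2, 0.1, 0.5]
grip_width: -0.0002
finger_force: 0.0
[[ 0.5 -0.1]] [[-0.   0.4]] [[-1. -1.]] [[ 0.2 -0.9]] [ 0.00082019 -0.0015295   0.0141467 ] [-0.15139278  0.11664356  0.47683723]
```

```bash
python3 -m handwheel '[[[255,0,0,0.001,0,0,0],[255,0,0,0.002,0,0,0],[255,0,0,0.003,0,0,0],[255,0,0,0.003,0,0,0]]]'; python3 -m handwheel '[[[255,0,0,0.001,0,0,0],[255,0,0,0.002,0,0,0],[255,0,0,0.003,0,0,0],[255,0,0,0.003,0,0,0]]]'
```

```text
time: 3.75
position: [0.5933, 0.1325, 0.1173]
orientation: [[-0.848, -0.203, 0.49], [-0.176, 0.979, 0.101], [-0.5, -0.0, -0.866]]
contact_force: [-12.3, -2.6, 13.4]
grip_width: 0.0001
finger_force: 9.0
time: 4.25
position: [0.5934, 0.1325, 0.1172]
orientation: [[-0.848, -0.203, 0.49], [-0.176, 0.979, 0.101], [-0.501, -0.0, -0.866]]
contact_force: [-40.4, -8.7, 39.3]
grip_width: 0.0001
finger_force: 27.5
```

Contact came at seat z of about 11.5 mm, which matches the 12 mm diffuser. Port 1 is blocked, so port 2 is clear. I'll back out.

```bash
python3 -m handwheel '[[[255,0,0,-0.03,0,0,0],[255,0,0,-0.08,0,0,0],[255,0,0,-0.12,0,0,0],[255,0,0,-0.12,0,0,0]]]'
python3 - <<'E'
from h import *
p=-.2;c,s=np.cos(p),np.sin(p)
print(delta([.549,-.3835,.19],np.array([[-c,-s,0],[-s,c,0],[0,0,-1]])))
E
```

```text
time: 4.75
position: [0.5374, 0.121, 0.2218]
orientation: [[-0.845, -0.203, 0.495], [-0.175, 0.979, 0.103], [-0.505, -0.0, -0.863]]
contact_force: [-0.2, 0.2, -0.8]
grip_width: -0.0003
finger_force: 0.0
(array([ 0.0948, -0.4964, -0.0186]), array([0.1071, 0.5225, 0.3951]))
```

```bash
python3 -m handwheel '[[[0,0.095,-0.496,-0.019,0.107,0.523,0.395],[0,0.095,-0.496,-0.019,0.107,0.523,0.395],[0,0.095,-0.496,-0.019,0.107,0.523,0.395],[0,0.095,-0.496,-0.019,0.107,0.523,0.395],[0,0.095,-0.496,-0.019,0.107,0.523,0.395],[0,0.095,-0.496,-0.019,0.107,0.523,0.395],[0,0.095,-0.496,-0.019,0.107,0.523,0.395],[0,0.095,-0.496,-0.019,0.107,0.523,0.395],[0,0.095,-0.496,-0.019,0.107,0.523,0.395],[0,0.095,-0.496,-0.019,0.107,0.523,0.395],[0,0.095,-0.496,-0.019,0.107,0.523,0.395],[0,0.095,-0.496,-0.019,0.107,0.523,0.395]]]'
python3 - <<'E'
from h import *
f=r.grab_frame("wrist");np.savez("w3.npz",K=f["K"],E=f["extrinsics"]);cv2.imwrite("pics/w3.png",cv2.convertScaleAbs(cv2.resize(f["image"],(800,600),interpolation=cv2.INTER_CUBIC),alpha=1.4))
q=proj(cam("w3"),[.5492,-.3837,.082])[0];print((q+.5)/.7-.5)
s=r.read_state();print(s["position"],s["joint_pos"])
E
```

```text
time: 6.25
position: [0.5478, -0.3821, 0.1869]
orientation: [[-0.98, 0.197, -0.007], [0.197, 0.98, -0.002], [0.006, -0.003, -1.0]]
contact_force: [0.6, -0.9, 0.2]
grip_width: 0.0852
finger_force: 0.0
[396.03329386 303.00136081]
[ 0.54780026 -0.38228528  0.18702819] [-0.60691276  0.40974701  0.2344957   1.39987576 -0.00536283 -0.40865945]
```

View pics/w3.png

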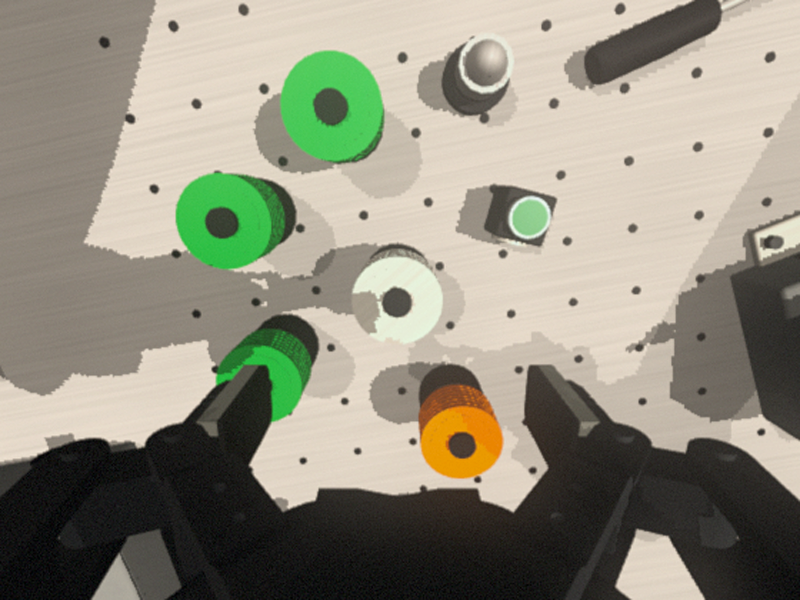

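The wrist image puts the lamp connector at (397,302), against a predicted (396,303), so the lamp position is confirmed. Neighbours stand clear of the finger line.

```bash
python3 - <<'E'
from h import *
p=-.2;c,s=np.cos(p),np.sin(p)
print(delta([.5492,-.3837,.046],np.array([[-c,-s,0],[-s,c,0],[0,0,-1]])))
E
```

```text
(array([-0.0025, -0.0007,  0.141 ]), array([-0.0032, -0.0061,  0.0018]))
```

```bash
python3 -m handwheel '[[[0,-0.0025,-0.0007,0.05,-0.003,-0.006,0.002],[0,-0.0025,-0.0007,0.1,-0.003,-0.006,0.002],[0,-0.0025,-0.0007,0.13,-0.003,-0.006,0.002],[0,-0.0025,-0.0007,0.141,-0.003,-0.006,0.002],[0,-0.0025,-0.0007,0.141,-0.003,-0.006,0.002],[255,-0.0025,-0.0007,0.141,-0.003,-0.006,0.002],[255,-0.0025,-0.0007,0.141,-0.003,-0.006,0.002],[255,-0.0025,-0.0007,0.141,-0.003,-0.006,0.002],[255,-0.0025,-0.0007,0.141,-0.003,-0.006,0.002],[255,-0.0025,-0.0007,0.141,-0.003,-0.006,0.002],[255,-0.0025,-0.0007,0.141,-0.003,-0.006,0.002]]]' 40
```

```text
time: 7.68
position: [0.5497, -0.3853, 0.0475]
orientation: [[-0.98, 0.2, 0.002], [0.2, 0.98, -0.001], [-0.002, -0.001, -1.0]]
contact_force: [0.2, 2.3, 5.5]
grip_width: 0.0548
finger_force: 41.7
```

```bash
python3 -m handwheel '[[[255,0,0,-0.02,0,0,0],[255,0,0,-0.07,0,0,0],[255,0,0,-0.13,0,0,0],[255,0,0,-0.19,0,0,0],[255,0,0,-0.19,0,0,0]]]'
python3 - <<'E'
from h import *
d=np.load("pose.npz");A=d["A"];K=np.c_[-A[:,0],A[:,1],-A[:,2]];s2=d["f"]+A@[0,-.088,.009]
print(delta(s2+.15*A[:,2],K)); s=r.read_state();print(s["grip_width"],s["contact_force"])
E
```

```text
time: 8.3
position: [0.5504, -0.3863, 0.242]
orientation: [[-0.98, 0.201, 0.008], [0.201, 0.98, -0.006], [-0.009, -0.004, -1.0]]
contact_force: [-0.4, -1.2, -3.7]
grip_width: 0.0549
finger_force: 43.6
(array([0.0564, 0.3291, 0.0032]), array([-0.1129, -0.5085, -0.3979]))
0.05488767058363143 [-0.35464395 -1.21122501 -3.68827664]
```

```bash
python3 -m handwheel '[[[255,0.014,0.05,0,-0.02,-0.07,-0.05],[255,0.02,0.1,0,-0.04,-0.15,-0.11],[255,0.028,0.15,0,-0.06,-0.25,-0.2],[255,0.035,0.2,0.001,-0.08,-0.35,-0.27],[255,0.042,0.25,0.002,-0.1,-0.43,-0.33],[255,0.05,0.3,0.003,-0.113,-0.509,-0.398],[255,0.0565,0.329,0.003,-0.113,-0.509,-0.398],[255,0.0565,0.329,0.003,-0.113,-0.509,-0.398],[255,0.0565,0.329,0.003,-0.113,-0.509,-0.398],[255,0.0565,0.329,0.003,-0.113,-0.509,-0.398]]]'
python3 - <<'E'
from h import *
np.set_printoptions(precision=4,suppress=True)
d=np.load("pose.npz");A=d["A"];K=np.c_[-A[:,0],A[:,1],-A[:,2]];s2=d["f"]+A@[0,-.088,.009]
s=r.read_state();print(A.T@(s["position"]-s2),delta(s2+.1*A[:,2],K),s["contact_force"])
f=r.grab_frame("wrist");np.savez("w4.npz",K=f["K"],E=f["extrinsics"]);cv2.imwrite("pics/w4.png",cv2.convertScaleAbs(cv2.resize(f["image"],(800,600),interpolation=cv2.INTER_CUBIC),alpha=1.4))
E
```

```text
time: 9.55
position: [0.5595, -0.0523, 0.2319]
orientation: [[-0.852, -0.204, 0.482], [-0.174, 0.979, 0.107], [-0.493, 0.008, -0.87]]
contact_force: [-0.5, -0.4, -2.2]
grip_width: 0.0554
finger_force: 43.6
[-0.004   0.0007  0.1465] (array([-0.0043, -0.0009,  0.0465]), array([ 0.0062, -0.0075, -0.0048])) [-0.4537 -0.3767 -2.1929]
```

View pics/w4.png

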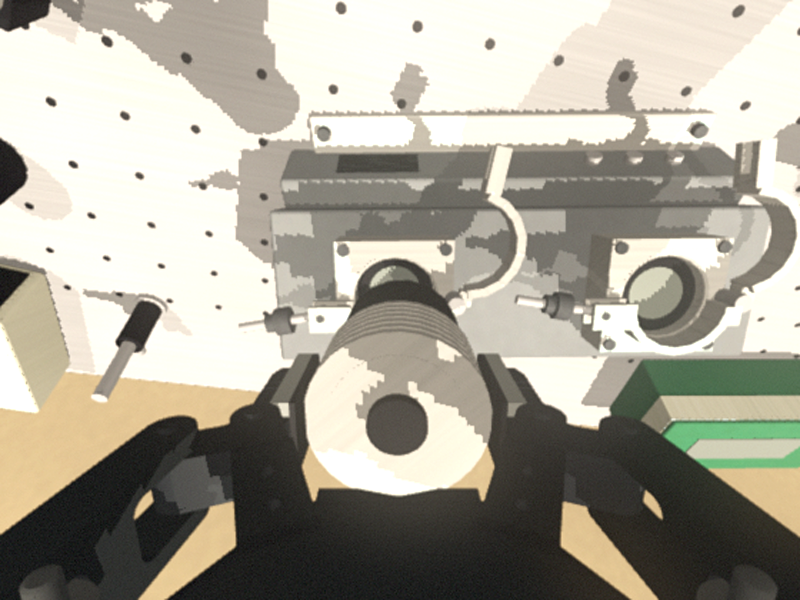

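The lamp is held upright between the pads, with its connector at (397,425) and its nose pointing at port 2's mouth at (395,275). I'll check its offset in the grip.

```bash
python3 - <<'E'
from h import *
X=np.load("X.npy");K=np.load("Kw.npy");u=np.array([397.5*.7-.5,425.5*.7-.5,1])
d=X[:3,:3]@np.linalg.solve(K,u);o=X[:3,3];print(o+d*(-.0345-o[2])/d[2])
E
python3 -m handwheel '[[[255,-0.0043,-0.001,0.02,0.006,-0.007,-0.005],[255,-0.0043,-0.001,0.04,0.006,-0.007,-0.005],[255,-0.0043,-0.001,0.0465,0.006,-0.007,-0.005],[255,-0.0043,-0.001,0.0465,0.006,-0.007,-0.005],[255,-0.0043,-0.001,0.0465,0.006,-0.007,-0.005]]]'
python3 - <<'E'
from h import *
np.set_printoptions(precision=4,suppress=True)
d=np.load("pose.npz");A=d["A"];K=np.c_[-A[:,0],A[:,1],-A[:,2]];s2=d["f"]+A@[0,-.088,.009]
s=r.read_state();print(A.T@(s["position"]-s2),delta(s2+.07*A[:,2],K),s["contact_force"])
E
```

```text
[ 0.00171038 -0.00029794 -0.0345    ]
time: 10.22
position: [0.586, -0.0469, 0.195]
orientation: [[-0.847, -0.207, 0.49], [-0.179, 0.978, 0.103], [-0.501, -0.0, -0.865]]
contact_force: [-0.4, 0.1, -2.5]
grip_width: 0.055
finger_force: 43.8
[0.001  0.0005 0.1011] (array([ 0.001 , -0.0005,  0.0311]), array([0.0003, 0.0014, 0.0012])) [-0.3695  0.1248 -2.4828]
```

```bash
python3 -m handwheel '[[[255,0,-0.0005,0.012,0,0.001,0.001],[255,0,-0.0005,0.022,0,0.001,0.001],[255,0,-0.0005,0.028,0,0.001,0.001],[255,0,-0.0005,0.031,0,0.001,0.001],[255,0,-0.0005,0.034,0,0.001,0.001],[255,0,-0.0005,0.036,0,0.001,0.001],[255,0,-0.0005,0.036,0,0.001,0.001]]]'
python3 - <<'E'
from h import *
np.set_printoptions(precision=4,suppress=True)
d=np.load("pose.npz");A=d["A"];K=np.c_[-A[:,0],A[:,1],-A[:,2]];s2=d["f"]+A@[0,-.088,.009]
s=r.read_state();print(A.T@(s["position"]-s2),delta(s2+.07*A[:,2],K),A.T@s["contact_force"],s["moment"])
E
```

```text
time: 11.1
position: [0.6036, -0.0437, 0.163]
orientation: [[-0.848, -0.206, 0.489], [-0.178, 0.979, 0.103], [-0.5, -0.0, -0.866]]
contact_force: [0.9, -4.9, -2.2]
grip_width: 0.0552
finger_force: 43.7
[0.0005 0.0001 0.0644] (array([ 0.0005, -0.0001, -0.0056]), array([-0.0001, -0.0005,  0.0002])) [-1.2044 -4.9279 -1.8109] [-1.0726  0.6917 -0.5754]
```

The nose is in the bore, with its front at about z = 17 mm and only small forces. I'll push on.

```bash
python3 -m handwheel '[[[255,0,-0.0005,0.003,0,0,0],[255,0,-0.0005,0.006,0,0,0],[255,0,-0.0005,0.009,0,0,0],[255,0,-0.0005,0.012,0,0,0],[255,0,-0.0005,0.014,0,0,0],[255,0,-0.0005,0.014,0,0,0]]]'
python3 - <<'E'
from h import *
np.set_printoptions(precision=4,suppress=True)
d=np.load("pose.npz");A=d["A"];s2=d["f"]+A@[0,-.088,.009]
s=r.read_state();print(A.T@(s["position"]-s2),A.T@s["contact_force"],s["moment"])
E
```

```text
time: 11.85
position: [0.6111, -0.0428, 0.1512]
orientation: [[-0.847, -0.205, 0.49], [-0.178, 0.979, 0.102], [-0.5, -0.001, -0.866]]
contact_force: [1.4, -4.6, -1.8]
grip_width: 0.055
finger_force: 43.8
[ 0.0011 -0.0007  0.0505] [-0.4822 -4.8098 -1.7688] [-1.2805  0.3319 -0.6927]
```

```bash
python3 -m handwheel '[[[255,0,-0.0005,0.001,0,0,0],[255,0,-0.0005,0.002,0,0,0],[255,0,-0.0005,0.003,0,0,0],[255,0,-0.0005,0.004,0,0,0],[255,0,-0.0005,0.004,0,0,0]]]'
python3 - <<'E'
from h import *
np.set_printoptions(precision=4,suppress=True)
d=np.load("pose.npz");A=d["A"];s2=d["f"]+A@[0,-.088,.009]
s=r.read_state();print(A.T@(s["position"]-s2),A.T@s["contact_force"],s["moment"])
E
```

```text
time: 12.48
position: [0.6127, -0.0425, 0.1481]
orientation: [[-0.847, -0.206, 0.49], [-0.178, 0.979, 0.103], [-0.5, 0.0, -0.866]]
contact_force: [-3.5, -5.0, 4.0]
grip_width: 0.0551
finger_force: 44.6
[ 0.0009 -0.0007  0.047 ] [-1.8836 -4.1584  5.655 ] [-1.0814  0.646  -0.5115]
```

```bash
python3 -m handwheel '[[[255,0,0,0.002,0,0,0],[255,0,0,0.002,0,0,0],[0,0,0,-0.001,0,0,0],[0,0,0,-0.001,0,0,0],[0,0,0,-0.001,0,0,0],[0,0,0,-0.02,0,0,0],[0,0,0,-0.06,0,0,0],[0,0,0,-0.11,0,0,0],[0,0,0,-0.11,0,0,0]]]'
python3 - <<'E'
from h import *
np.set_printoptions(precision=4,suppress=True)
d=np.load("pose.npz");A=d["A"];s2=d["f"]+A@[0,-.088,.009]
s=r.read_state();print(A.T@(s["position"]-s2),A.T@s["contact_force"],s["moment"])
f=r.grab_frame("wrist");np.savez("w5.npz",K=f["K"],E=f["extrinsics"]);cv2.imwrite("pics/w5.png",cv2.convertScaleAbs(cv2.resize(f["image"],(800,600),interpolation=cv2.INTER_CUBIC),alpha=1.4))
w=cam("w5")
for q in([0,0,.082],[0,0,.078],[0,.038,.04],[.007,-.046,.031]):print(q,(proj(w,s2+A@q)[0]+.5)/.7-.5)
E
```

```text
time: 13.6
position: [0.5597, -0.0541, 0.2474]
orientation: [[-0.844, -0.206, 0.495], [-0.179, 0.979, 0.103], [-0.505, -0.002, -0.863]]
contact_force: [0.1, 0.5, -0.1]
grip_width: 0.0853
finger_force: 0.0
[ 0.0036 -0.0011  0.16  ] [ 0.0898  0.4541 -0.1939] [-0.1108  0.416   0.    ]
[0, 0, 0.082] [399.0159 305.174 ]
[0, 0, 0.078] [398.9989 303.078 ]
[0, 0.038, 0.04] [458.7596 286.2086]
[0.007, -0.046, 0.031] [329.0398 293.0321]
```

View pics/w5.png

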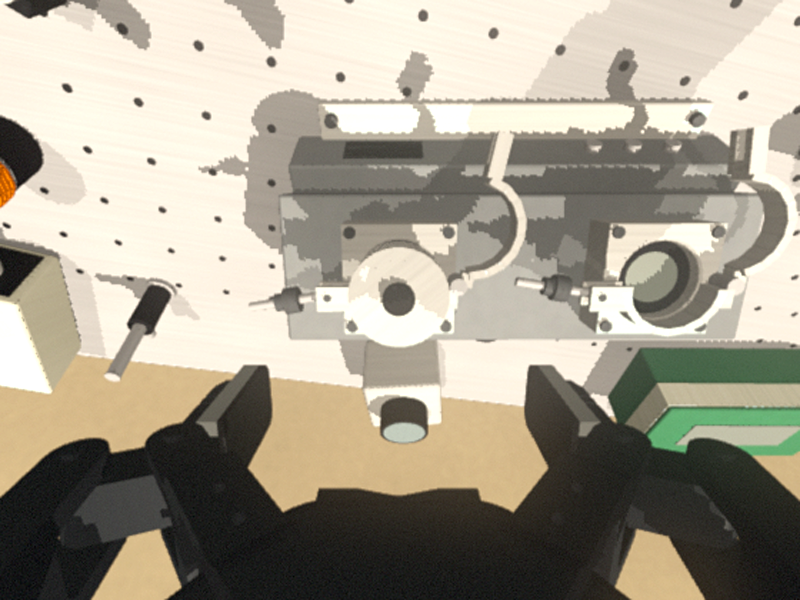

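The lamp sits in port 2, leaning slightly towards the robot: its top is at (398,297), against (399,305) if upright. Cap 2's lug is at about (505,133)–(492,178) and the bolt stud end is at (250,305). Now I'll plan the cap push.

```bash
cat >> h.py <<'E'
_d=np.load("pose.npz");A=_d["A"];s2=_d["f"]+A@[0,-.088,.009]
def onplane(c,p,z):  # pixel of 800x600 view -> seat2 xy at height z
    o,d=ray(c,((p[0]+.5)*.7-.5,(p[1]+.5)*.7-.5));o=A.T@(o-s2);d=A.T@d;return (o+d*(z-o[2])/d[2])[:2]
def Kt(a): c,s=np.cos(a),np.sin(a);return A@np.array([[-c,0,s],[0,1,0],[-s,0,-c]])
def seatpos(): s=r.read_state();return A.T@(s["position"]-s2)
np.set_printoptions(precision=4,suppress=True)
E
python3 - <<'E'
from h import *
w=cam("w5")
for p in((505,133),(492,178),(250,305),(275,299),(399,297)):
    z=.082 if p[0]==399 else (.04 if p[0]>400 else .031)
    print(p,onplane(w,p,z))
a=.314;H=np.array([0,.038])
def c(th,rr=.088,off=0):
    h=.0105*abs(np.cos(th))+.0145*abs(np.sin(th));return H+rr*np.array([-np.sin(th),-np.cos(th)])+(.010+h+off)*np.array([-np.cos(th),np.sin(th)])
st=c(1.9,off=.012);print("start",st)
print(delta(s2+A@[*st,.10],Kt(a)))
for th in np.r_[np.arange(1.9,0,-.2),0,-.03,-.06]:
    q=c(th)-st;print(round(th,2),c(th),"rows",np.round([-np.cos(a)*q[0],q[1],np.sin(a)*q[0]],4))
E
```

```text
(505, 133) [-0.091  0.061]
(492, 178) [-0.0661  0.055 ]
(250, 305) [ 0.0153 -0.0989]
(275, 299) [ 0.0111 -0.0819]
(399, 297) [-0.0046 -0.    ]
start [-0.0706  0.1035]
(array([0.0727, 0.1044, 0.0577]), array([ 0.0001, -0.3111,  0.0009]))
1.9 [-0.0745  0.0921] rows [ 0.0037 -0.0114 -0.0012]
1.7 [-0.084   0.0749] rows [ 0.0127 -0.0286 -0.0041]
1.5 [-0.0896  0.0569] rows [ 0.018  -0.0465 -0.0058]
1.3 [-0.092   0.0403] rows [ 0.0203 -0.0632 -0.0066]
1.1 [-0.091   0.0228] rows [ 0.0194 -0.0807 -0.0063]
0.9 [-0.0863  0.0051] rows [ 0.0149 -0.0983 -0.0048]
0.7 [-0.0776 -0.0117] rows [ 0.0067 -0.1151 -0.0022]
0.5 [-0.0652 -0.0267] rows [-0.0052 -0.1301  0.0017]
0.3 [-0.0492 -0.0389] rows [-0.0203 -0.1423  0.0066]
0.1 [-0.0306 -0.0474] rows [-0.0381 -0.1508  0.0124]
0.0 [-0.0205 -0.05  ] rows [-0.0477 -0.1535  0.0155]
-0.03 [-0.0183 -0.0506] rows [-0.0498 -0.1541  0.0162]
-0.06 [-0.016  -0.0511] rows [-0.0519 -0.1546  0.0169]
```

```bash
python3 -m handwheel '[[[255,0.036,0.052,0.01,0,-0.15,0],[255,0.073,0.104,0.03,0,-0.311,0],[255,0.073,0.104,0.058,0,-0.311,0],[255,0.073,0.104,0.058,0,-0.311,0],[255,0.073,0.104,0.058,0,-0.311,0],[255,0.073,0.104,0.058,0,-0.311,0]]]'
python3 - <<'E'
from h import *
st=[-.0706,.1035]
print(seatpos(),delta(s2+A@[*st,.027],Kt(.314)),r.read_state()["joint_pos"])
E
```

```text
time: 14.4
position: [0.5069, 0.0404, 0.1599]
orientation: [[-0.655, -0.205, 0.727], [-0.138, 0.979, 0.152], [-0.743, -0.0, -0.669]]
contact_force: [-0.1, 0.5, -0.2]
grip_width: 0.0004
finger_force: 0.0
[-0.068   0.1022  0.1004] (array([0.0251, 0.0013, 0.069 ]), array([-0.0002,  0.0001,  0.0002])) [-0.0158 -0.4857 -1.0058  0.2254  0.1646 -0.1506]
```

```bash
python3 -m handwheel '[[[255,0.009,0.001,0.025,0,0,0],[255,0.018,0.001,0.05,0,0,0],[255,0.025,0.001,0.065,0,0,0],[255,0.025,0.001,0.069,0,0,0],[255,0.025,0.001,0.069,0,0,0]]]'
python3 - <<'E'
from h import *
st=[-.0706,.1035]
print(seatpos(),delta(s2+A@[*st,.027],Kt(.314)),r.read_state()["joint_pos"])
E
```

```text
time: 15.02
position: [0.5385, 0.0487, 0.0923]
orientation: [[-0.657, -0.206, 0.725], [-0.138, 0.979, 0.153], [-0.741, 0.0, -0.671]]
contact_force: [-0.3, -0.3, 1.1]
grip_width: -0.0
finger_force: 0.0
[-0.0736  0.1039  0.0255] (array([-0.0034, -0.0004, -0.0005]), array([ 0.0004, -0.0029, -0.0001])) [ 0.0112 -0.3128 -1.0849 -0.0263  0.145  -0.1322]
```

```bash
python3 -m handwheel '[[[255,0.0,-0.0114,-0.0012,0,0,0],[255,0.005,-0.02,-0.003,0,0,0],[255,0.0095,-0.0286,-0.0041,0,0,0],[255,0.013,-0.037,-0.005,0,0,0],[255,0.0155,-0.0465,-0.0058,0,0,0],[255,0.017,-0.055,-0.0062,0,0,0],[255,0.0175,-0.0632,-0.0066,0,0,0],[255,0.0175,-0.072,-0.0066,0,0,0],[255,0.0165,-0.0807,-0.0063,0,0,0],[255,0.0145,-0.09,-0.0056,0,0,0],[255,0.012,-0.0983,-0.0048,0,0,0],[255,0.0085,-0.107,-0.0035,0,0,0],[255,0.0037,-0.1151,-0.0022,0,0,0],[255,-0.002,-0.123,-0.0005,0,0,0],[255,-0.008,-0.1301,0.0017,0,0,0],[255,-0.008,-0.1301,0.0017,0,0,0]]]'
python3 - <<'E'
from h import *
s=r.read_state();print(seatpos(),A.T@s["contact_force"],s["joint_pos"])
f=r.grab_frame("wrist");np.savez("w6.npz",K=f["K"],E=f["extrinsics"]);cv2.imwrite("pics/w6.png",cv2.convertScaleAbs(cv2.resize(f["image"],(800,600),interpolation=cv2.INTER_CUBIC),alpha=1.4))
E
```

```text
time: 17.02
position: [0.5713, -0.0776, 0.0965]
orientation: [[-0.657, -0.206, 0.725], [-0.138, 0.979, 0.152], [-0.741, -0.0, -0.671]]
contact_force: [-0.8, 0.7, 0.0]
grip_width: 0.0004
finger_force: 0.0
[-0.0661 -0.0265  0.0261] [-0.5222  0.8483  0.307 ] [-0.3307 -0.189  -0.9746  0.0263  0.3893 -0.3809]
```

View pics/w6.png

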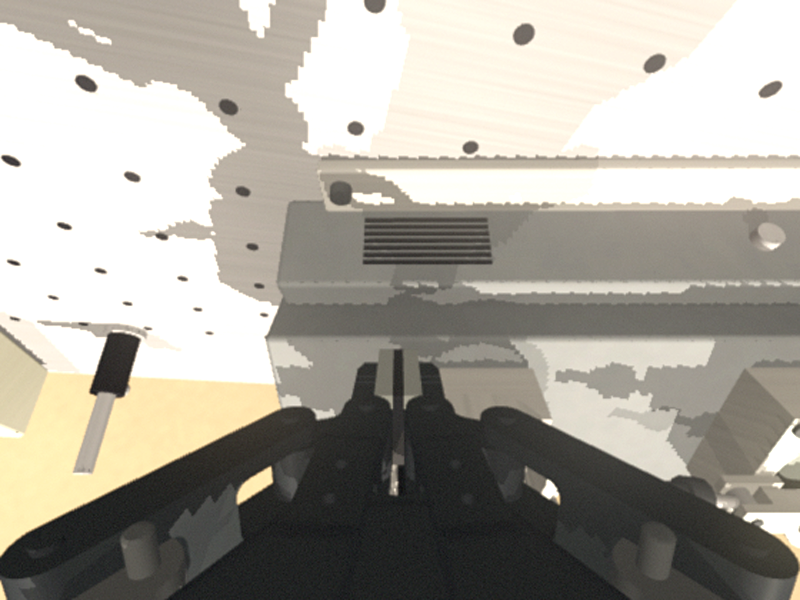

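The pictured view shows the fingers at (398,370) hiding the cap on their far side. The cap has left its old place, so it came along. Now the final closing push.

```bash
python3 -m handwheel '[[[255,-0.008,-0.007,0.0025,0,0,0],[255,-0.016,-0.0124,0.0052,0,0,0],[255,-0.025,-0.017,0.008,0,0,0],[255,-0.034,-0.021,0.011,0,0,0],[255,-0.039,-0.0225,0.0127,0,0,0],[255,-0.0434,-0.0235,0.0141,0,0,0],[255,-0.0434,-0.0235,0.0141,0,0,0]]]'
python3 - <<'E'
from h import *
s=r.read_state();print(seatpos(),A.T@s["contact_force"])
E
```

```text
time: 17.95
position: [0.6144, -0.0918, 0.1189]
orientation: [[-0.657, -0.206, 0.725], [-0.138, 0.979, 0.153], [-0.741, 0.0, -0.672]]
contact_force: [-0.2, 0.5, 0.9]
grip_width: -0.0002
finger_force: 0.0
[-0.021  -0.0493  0.0258] [0.3293 0.5755 0.8007]
```

```bash
python3 -m handwheel '[[[255,-0.002,0,0.0006,0,0,0],[255,-0.004,0,0.0013,0,0,0],[255,-0.004,0,0.0013,0,0,0]]]'
python3 - <<'E'
from h import *
s=r.read_state();print(seatpos(),A.T@s["contact_force"])
f=r.grab_frame("wrist");np.savez("w7.npz",K=f["K"],E=f["extrinsics"])
i=f["image"];np.save("w7i.npy",i)
# lamp connector: dark blob among bright top
w=cam("w7");print("pred lamp top",proj(w,s2+A@[0,0,.082]),proj(w,s2+A@[-.0046,0,.082]))
E
```

```text
time: 18.32
position: [0.6175, -0.0911, 0.1205]
orientation: [[-0.658, -0.206, 0.725], [-0.138, 0.979, 0.153], [-0.74, 0.0, -0.672]]
contact_force: [-2.0, -0.6, -0.5]
grip_width: 0.0
finger_force: 0.1
[-0.0175 -0.0492  0.0256] [-2.026  -0.2019  0.6314]
pred lamp top [[401.023  393.9373]] [[403.6873 388.0724]]
```

```bash
python3 -m handwheel '[[[255,-0.002,0,0.0006,0,0,0],[255,-0.003,0,0.001,0,0,0],[255,-0.003,0,0.001,0,0,0]]]'
python3 - <<'E'
from h import *
s=r.read_state();print(seatpos(),A.T@s["contact_force"])
E
python3 -m handwheel '[[[255,-0.002,0,0.0006,0,0,0],[255,-0.003,0,0.001,0,0,0],[255,-0.003,0,0.001,0,0,0]]]'
python3 - <<'E'
from h import *
s=r.read_state();print(seatpos(),A.T@s["contact_force"])
E
```

```text
time: 18.75
position: [0.6191, -0.0905, 0.1206]
orientation: [[-0.66, -0.205, 0.723], [-0.137, 0.979, 0.152], [-0.739, 0.001, -0.674]]
contact_force: [-5.0, -2.2, -1.3]
grip_width: -0.0001
finger_force: 1.8
[-0.0159 -0.049   0.0249] [-5.2728 -1.1407  1.5149]
time: 19.12
position: [0.6201, -0.09, 0.12]
orientation: [[-0.663, -0.204, 0.72], [-0.136, 0.979, 0.152], [-0.736, 0.003, -0.677]]
contact_force: [-11.0, -3.3, -2.2]
grip_width: -0.0002
finger_force: 4.3
[-0.0152 -0.0487  0.0238] [-11.0422  -1.008    3.8069]
```

```bash
python3 -m handwheel '[[[255,-0.002,0,0.0,0,0,0],[255,-0.004,0,0.0,0,0,0],[255,-0.004,0,0.0,0,0,0]]]'
python3 - <<'E'
from h import *
s=r.read_state();print(seatpos(),A.T@s["contact_force"])
E
python3 -m handwheel '[[[255,-0.002,0,0.0,0,0,0],[255,-0.004,0,0.0,0,0,0],[255,-0.004,0,0,0,0,0],[255,-0.004,0,0,0,0,0]]]'
python3 - <<'E'
from h import *
s=r.read_state();print(seatpos(),A.T@s["contact_force"])
E
```

```text
time: 19.5
position: [0.6205, -0.0899, 0.12]
orientation: [[-0.668, -0.202, 0.717], [-0.134, 0.979, 0.15], [-0.732, 0.004, -0.681]]
contact_force: [-20.0, -7.1, -3.3]
grip_width: 0.0003
finger_force: 8.1
[-0.0149 -0.0487  0.0237] [-19.8294  -2.8766   7.6736]
time: 20.0
position: [0.6208, -0.0898, 0.1201]
orientation: [[-0.672, -0.199, 0.713], [-0.133, 0.98, 0.149], [-0.729, 0.005, -0.685]]
contact_force: [-27.0, -10.1, -3.4]
grip_width: 0.0001
finger_force: 11.8
[-0.0145 -0.0486  0.0236] [-26.3652  -4.3677  11.3404]
```

The stop is solid. I'll retreat and check numerically, since my picture views are used up.

```bash
python3 -m handwheel '[[[255,0.02,0,-0.005,0,0,0],[255,0.05,0,-0.02,0,0,0],[255,0.05,0,-0.08,0,0,0],[255,0.05,0,-0.12,0,0.15,0],[255,0.05,0,-0.12,0,0.31,0],[255,0.05,0,-0.12,0,0.31,0]]]'
python3 - <<'E'
from h import *
print(seatpos(),delta(s2+A@[0,0,.15],Kt(0.)))
E
```

```text
time: 20.75
position: [0.5117, -0.1142, 0.177]
orientation: [[-0.844, -0.208, 0.494], [-0.18, 0.978, 0.103], [-0.505, -0.002, -0.863]]
contact_force: [-0.7, 0.2, -0.3]
grip_width: -0.0
finger_force: 0.0
[-0.0829 -0.0501  0.1287] (array([-0.0832,  0.0499, -0.0208]), array([-0.0003,  0.0059,  0.0031]))
```

```bash
python3 -m handwheel '[[[255,-0.02,0.012,-0.021,0,0.006,0.003],[255,-0.06,0.035,-0.021,0,0.006,0.003],[255,-0.083,0.05,-0.021,0,0.006,0.003],[255,-0.083,0.05,-0.021,0,0.006,0.003],[255,-0.083,0.05,-0.021,0,0.006,0.003]]]'
cat > rect.py <<'E'
from h import *
def rect(img,c,z,xs,ys):
    X=np.array([[s2+A@[x,y,z] for y in ys] for x in xs]);p=proj(c,X.reshape(-1,3)).astype(np.float32).reshape(len(xs),len(ys),2)
    return cv2.remap(cv2.cvtColor(img,cv2.COLOR_BGR2GRAY),p[...,0],p[...,1],cv2.INTER_LINEAR)
def show(im):
    for row in im: print("".join("0123456789ABCDEF"[v>>4] for v in row))
E
python3 - <<'E'
from rect import *
f=r.grab_frame("wrist");np.savez("w8.npz",K=f["K"],E=f["extrinsics"]);cv2.imwrite("w8.png",f["image"])
xs=np.arange(-.04,.032,.003);ys=np.arange(.06,-.11,-.002)
print("now");show(rect(f["image"],cam("w8"),.04,xs,ys))
old=cv2.resize(cv2.convertScaleAbs(cv2.imread("pics/w5.png"),alpha=1/1.4),(560,420),interpolation=cv2.INTER_AREA)
print("before");show(rect(old,cam("w5"),.04,xs,ys))
print(proj(cam("w8"),s2+A@[0,0,.082]),seatpos())
E
```

```text
time: 21.38
position: [0.5572, -0.0525, 0.231]
orientation: [[-0.851, -0.204, 0.483], [-0.176, 0.979, 0.103], [-0.494, 0.003, -0.869]]
contact_force: [0.1, 0.3, 0.4]
grip_width: 0.0001
finger_force: 0.0
now
555555555577788689899999866666666666666666676667666666666666666668753677778BCCBBBBBBB
5555555557778A6558BBBBBB97777777777777777999645976666666666666666977777779BBBBBBBBBBB
55578777787788555ABBBBB7776665555667777777984446766666666666666666777777BBBBBBBBBBBBB
7778777787788B98ABBBBA765566777776655677789986797666666666666666667777ABBBBBBBBBBBBBB
7778877887788BBBBBBB956777777777777777556899999976666666666666788768BBBBBBBBBBBBBBBBB
7778878777778BBBBBA98B777666666666567777689999996555666666666799988BBBBBBBBBBBBBBBBBB
9998888777778BBB876AA766666666666666666777699999655566666666679998BBBBBBBBBBBBBBBBB64
9999999987878BB877BB966668AABBBBBBA9766689979AAA655566687788789998ABA7BBBBBBBBBBBBBBB
9999999998888B878BB7669ABABBBBBBBBBBBBA756999778666666799999999998ABA9BBBBBBBBBBBBBBB
9999999999888977BB96ABBBBBBBBBBBBBBBBBBBB7799655567666666888999998ABBBBBBBBBBBBBBBBBB
9999999999987769B89ABBBBBABBBBBBB
[... 2761 characters left out ...]
5ABBBBBBBBBBBBBBBBABBB8999865555555699887779BBAAAA
888888888889BBBAAAAAAABBBB5444444449BBBBBBBBBBBBBBBBBBBBB98885456655558ABBBBBAABBBBBB
8888888888888BBAAAABBBBBBBB74444449BBBBBBBBBBBBB9999AAAAA88888665558A9ABBBBBBABBBBBBB
8888888888889BBBAABBBBBBBBBBBA99ABBBBBBBBBBBBBBB9888888888888888888BBBBBBBBBBBBBBBBBB
8888888888889B97ABBBBBBBBBBBBBBBBBBBBBBBBBBBB8898888888888888888887ABBBBBBBBBBBBBBBBB
88888888888899567BBBBBBBBBBBBBBBBBBBBBBBBBBB85679888888888888888888ABBBBBBBBBBBBBBBBB
8888888888889A667BBBBBBBBBBBBBBBBBBBBBBBBBBB76699888888888888888888BBBBBBBBBBBBBBBBBB
8888888888888A999AAABBBBBBBBBBBBBBBBBBBBBBAAA9AA9888888888888888888BBBBBBBBBBBBBBBBBB
[[276.1872 232.7218]] [-0.0065  0.0007  0.1471]
```

The rectified map shows the ring closed over the lamp. The lug is at seat x −10 to −3 mm, y −38 to −56 mm, which is where a closed clamp puts it, and the lamp is straighter. Next is the bolt.

```bash
python3 - <<'E'
from h import *
P=np.array([.007,-.046])
def c(ph,off=0,rr=.046):
    h=.011*abs(np.sin(ph))+.012*abs(np.cos(ph));return P+rr*np.array([-np.cos(ph),-np.sin(ph)])+(.003+h+off)*np.array([np.sin(ph),-np.cos(ph)])
st=c(1.73,.009);print(st,delta(s2+A@[*st,.10],Kt(0)))
for ph in np.r_[1.73,np.arange(1.6,0,-.2),0,-.05,-.1]:
    q=c(ph)-st;print(round(ph,2),c(ph),"rows",np.round([-q[0],q[1]],4))
E
```

```text
[ 0.0387 -0.0875] (array([-0.0458, -0.088 ,  0.0467]), array([ 0.0013, -0.0067, -0.0036]))
1.73 [ 0.0299 -0.0889] rows [ 0.0089 -0.0014]
1.6 [ 0.0227 -0.0916] rows [ 0.0161 -0.0041]
1.4 [ 0.0148 -0.094 ] rows [ 0.0239 -0.0065]
1.2 [ 0.0067 -0.0953] rows [ 0.032  -0.0078]
1.0 [-0.0021 -0.0948] rows [ 0.0408 -0.0073]
0.8 [-0.0112 -0.0924] rows [ 0.05   -0.0049]
0.6 [-0.0202 -0.0877] rows [ 0.0589 -0.0003]
0.4 [-0.0282 -0.0808] rows [0.067  0.0067]
0.2 [-0.0347 -0.0717] rows [0.0735 0.0157]
0.0 [-0.039 -0.061] rows [0.0777 0.0265]
-0.05 [-0.0397 -0.0592] rows [0.0785 0.0283]
-0.1 [-0.0404 -0.0574] rows [0.0791 0.0301]
```

```bash
python3 -m handwheel '[[[255,-0.02,-0.05,0,0.001,-0.007,-0.004],[255,-0.046,-0.088,0.01,0.001,-0.007,-0.004],[255,-0.046,-0.088,0.047,0.001,-0.007,-0.004],[255,-0.046,-0.088,0.047,0.001,-0.007,-0.004],[255,-0.046,-0.088,0.047,0.001,-0.007,-0.004]]]'
python3 - <<'E'
from h import *
print(seatpos(),delta(s2+A@[.0387,-.0875,.023],Kt(0)))
E
```

```text
time: 22.05
position: [0.6371, -0.126, 0.2146]
orientation: [[-0.847, -0.206, 0.49], [-0.178, 0.979, 0.103], [-0.501, -0.0, -0.865]]
contact_force: [-0.3, 1.0, 0.4]
grip_width: 0.0
finger_force: 0.0
[ 0.0401 -0.0874  0.1011] (array([ 0.0015, -0.    ,  0.0781]), array([-0.    ,  0.0011,  0.0007]))
```

```bash
python3 -m handwheel '[[[255,0.001,0,0.03,0,0,0],[255,0.001,0,0.06,0,0,0],[255,0.001,0,0.078,0,0,0],[255,0.001,0,0.078,0,0,0]]]'
python3 - <<'E'
from h import *
print(seatpos(),A.T@r.read_state()["contact_force"])
E
```

```text
time: 22.55
position: [0.6749, -0.1175, 0.1461]
orientation: [[-0.847, -0.207, 0.49], [-0.179, 0.978, 0.103], [-0.5, -0.0, -0.866]]
contact_force: [0.2, -1.0, -0.4]
grip_width: 0.0003
finger_force: 0.0
[ 0.0393 -0.0869  0.0225] [-0.1921 -1.0105 -0.3   ]
```

```bash
python3 -m handwheel '[[[255,0.009,-0.0014,0,0,0,0],[255,0.016,-0.004,0,0,0,0],[255,0.024,-0.0065,0,0,0,0],[255,0.032,-0.008,0,0,0,0],[255,0.041,-0.0075,0,0,0,0],[255,0.05,-0.005,0,0,0,0],[255,0.059,-0.0003,0,0,0,0],[255,0.063,0.003,0,0,0,0],[255,0.067,0.0067,0,0,0,0],[255,0.0705,0.011,0,0,0,0],[255,0.0735,0.0157,0,0,0,0],[255,0.0735,0.0157,0,0,0,0]]]'
python3 - <<'E'
from h import *
print(seatpos(),A.T@r.read_state()["contact_force"])
E
```

```text
time: 24.05
position: [0.6095, -0.1152, 0.1096]
orientation: [[-0.847, -0.207, 0.49], [-0.179, 0.978, 0.103], [-0.501, -0.001, -0.866]]
contact_force: [-0.2, -0.1, -0.4]
grip_width: 0.0
finger_force: 0.0
[-0.0339 -0.0712  0.0226] [-0.3591 -0.0447 -0.2963]
```

```bash
python3 -m handwheel '[[[255,0.003,0.004,0,0,0,0],[255,0.005,0.008,0,0,0,0],[255,0.005,0.011,0,0,0,0],[255,0.005,0.011,0,0,0,0]]]'
python3 - <<'E'
from h import *
print(seatpos(),A.T@r.read_state()["contact_force"])
E
python3 -m handwheel '[[[255,0,0.0015,0,0,0,0],[255,0,0.003,0,0,0,0],[255,0,0.003,0,0,0,0]]]'
python3 - <<'E'
from h import *
print(seatpos(),A.T@r.read_state()["contact_force"])
E
```

```text
time: 24.55
position: [0.6032, -0.1069, 0.1072]
orientation: [[-0.847, -0.205, 0.49], [-0.179, 0.979, 0.1], [-0.5, -0.003, -0.866]]
contact_force: [0.8, -5.6, -1.8]
grip_width: -0.0
finger_force: 2.2
[-0.039  -0.0617  0.0227] [-1.2033 -5.6169 -1.3635]
time: 24.92
position: [0.603, -0.1063, 0.1073]
orientation: [[-0.848, -0.201, 0.491], [-0.178, 0.979, 0.095], [-0.5, -0.007, -0.866]]
contact_force: [2.1, -11.5, -3.1]
grip_width: 0.0
finger_force: 5.4
[-0.039  -0.0611  0.0229] [ -1.7734 -11.712   -2.5296]
```

```bash
python3 -m handwheel '[[[255,0,0.002,0,0,0,0],[255,0,0.004,0,0,0,0],[255,0,0.004,0,0,0,0]]]'
python3 -m handwheel '[[[255,0.0,-0.01,0,0,0,0],[255,0,-0.025,0,0,0,0],[255,0,-0.03,-0.03,0,0,0],[255,0,-0.03,-0.09,0,0,0],[255,0,-0.03,-0.125,0,0,0],[255,0,-0.03,-0.125,0,0,0]]]'
python3 - <<'E'
from h import *
print(seatpos(),delta(s2+A@[0,0,.15],Kt(0)))
E
```

```text
time: 25.3
position: [0.6027, -0.1054, 0.1076]
orientation: [[-0.848, -0.197, 0.492], [-0.177, 0.98, 0.087], [-0.499, -0.013, -0.866]]
contact_force: [4.0, -23.1, -5.7]
grip_width: -0.0002
finger_force: 9.7
time: 26.05
position: [0.5477, -0.1421, 0.2194]
orientation: [[-0.844, -0.206, 0.495], [-0.18, 0.979, 0.101], [-0.506, -0.004, -0.863]]
contact_force: [0.8, -1.1, -0.2]
grip_width: 0.0001
finger_force: 0.0
[-0.0362 -0.0848  0.1507] (array([-0.0364,  0.0847,  0.0007]), array([-0.003 ,  0.0065,  0.0024]))
```

```bash
python3 -m handwheel '[[[255,-0.01,0.025,0,0,0.006,0.002],[255,-0.03,0.07,0,0,0.006,0.002],[255,-0.033,0.085,0,0,0.006,0.002],[255,-0.036,0.085,0,0,0.006,0.002],[255,-0.036,0.085,0,0,0.006,0.002]]]'
python3 - <<'E'
from rect import *
f=r.grab_frame("wrist");np.savez("w9.npz",K=f["K"],E=f["extrinsics"]);cv2.imwrite("w9.png",f["image"])
xs=np.arange(-.056,.022,.002);ys=np.arange(-.02,-.11,-.0015)
show(rect(f["image"],cam("w9"),.034,xs,ys))
g=cv2.cvtColor(f["image"],cv2.COLOR_BGR2GRAY);w=cam("w9");p=proj(w,s2+A@[0,0,.082])[0];x,y=p.astype(int)
b=(g[y-18:y+18,x-18:x+18]<90).astype(np.uint8);n,l,st,ce=cv2.connectedComponentsWithStats(b);print(p,st[1:],ce[1:]+[x-18,y-18])
for i in range(1,n):
  if st[i,4]>80: print(onplane(w,((ce[i]+[x-18,y-18])+.5)/.7-.5,.082))
E
```

```text
time: 26.68
position: [0.5598, -0.0521, 0.2327]
orientation: [[-0.85, -0.205, 0.485], [-0.178, 0.979, 0.101], [-0.495, 0.0, -0.869]]
contact_force: [0.4, -0.1, 0.2]
grip_width: 0.0
finger_force: 0.0
5555556655555555555555555666655566667777777777778BBBBBBBBBBB
6666666655556666666666666666666666877777777777777BBBBBBBBBBB
6666666544566666666666666666666666867777777777777ABBBBBBBBBB
6666666544566666666666666666666666666777777777778BBBBBBBBBBB
6666666655556666666666666666666666666777777777777ABBBBBBBBBB
55655665555666666776666666666666666677777777777777BBCCCBCBBB
45555556555666656886666666666666666677777777777777ACBBBBBBB7
55555555555666656886666666666666667777777777777777ABBBBBBBBA
55555555555666656886666666666666667777557777777779BBBBBBCBBB
777999768896566568866666666666666677763367777779ABBBBBBBBBBB
77999854469756657886666666666666668777777877779BBBBBBBBBBBBB
7799964444775565688766666666666666877777777778BBBBBBBBBBBBBB
777997444477555678876666666666666666777777789BBBBBBBBBBBBBBB
7899998667965455788666666666666666777777779BBBBBBBBBBBBBBBBB
77999999999754334544356666666666668877778ABBBBB
[... 905 characters left out ...]
BBBBBBBBBBBBBBBBBBBBBB5
CCCCCCCCCABCCCCCCCCCCCCA999999999998BBBBAABBBBBBBBBBBBBBBBBB
CCCCCCCCCCCCCCCCCCCCCCCA999999999998ABBA54ABBBBBBBBBBBBBBBBB
CCCCCCCCCCCCCCCCC978CCCA999999999998BBBBAABBBBBBBBBBBBBBBBBB
CCCCCCCCCCCCCCCCC766BCCA999999999998BBBBBBBBBBBBBBBBBBBBBBBB
CCCCCCCCCCCCCCCCCB99CCCA999999999998BBBBBBBBBBBBBBBBBBBBBBBB
CCCCCCCCCCCCCCCCCCCCCCCA999999999998BBBBBBBBBBBBBBBBBBBBBBBB
CCCCCCCCCCCCCCCCCCCCCCCA999999999998BBBBBBBBBBBBBBBBBBBBBBBB
CCCCCCCCCCCCCCCCCCCCCCCA999999999998ABBBBBBBBBBBBBBBBBBBBBBB
CCCCCCCCCCCA999999999999999999999998BBBBBBBBBBBBBBBBBBBBBBBB
[276.4764 228.4286] [[  7   5  23  23 426]
 [ 17  35   7   1   7]] [[276.1221 226.0869]
 [278.     245.    ]]
[-0.0018 -0.0003]
```

```bash
python3 -c "
from workcell import r
print(r.finish_job())"
```

```text
the job is handed in; nothing more can be done
None
```

The job is handed in: port 1 felt blocked by the diffuser, so the lamp head is seated in clear port 2, with its clamp half closed over it and its bolt in the slot, as confirmed by image measurements (no verdict was returned).

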